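# Return a can to its place in the row, cap to the front

### The arm

A 6-joint arm with a two-finger parallel gripper is mounted at the origin on the work surface. World frame = base frame: x ahead of the robot, y to its left, z up, the work surface at z = 0. Lengths are in mm, angles in degrees, forces in N, time in s.
With the tool pointing down it reaches from about 350 to 925 mm from the base axis. Payload 6.4 kg.
Tool frame: the origin (TCP) lies at the very end of the fingers, on their centre line; the grasp point (between the pads) lies 19 mm behind it (bot.grasp_offset is the distance from the TCP to the grasp point, in mm); z points along the fingers, y is the line along which they close (so a half turn about z gives the same grasp; the last joint's range is limited). The gripper opens to 85 mm and grips with 20 to 120 N. Pads are 22 mm wide; open, the fingers measure 114 mm over their backs; the gripper's body (76 mm by 85 mm) begins 54 mm behind the grasp point. The pads swing forward as they close: fully open they stand 13 mm farther back than shut.
Start: joints at [67.088, 14.043, 89.255, -0, 76.702, -9.975], TCP at [145.522, 633.512, 191.39] pointing down, gripper open.
Joint ranges: [-179.41, 179.41], [-58.25, 129.5], [7.25, 145.43], [-54.29, 234.29], [11.92, 165.04], [-157.13, 157.13]. Speed limits (degrees/s): [147.25, 147.25, 180, 180, 180, 180].

### API

Orientations are given as [roll, pitch, yaw] about the fixed x, y, z axes, in that order (R = Rz(yaw) Ry(pitch) Rx(roll)).
In Python, from cell import bot gives the robot as it stands.
- The arm moves only by the shell command python3 -m crank 'ROWS' [FORCE]. ROWS is a JSON object of lists of equal length, an entry for each row: "delta_pos": the shift along the tool's x, y, z in units of 0.08 m (1.0 is 0.08 m), a list of three; "roll": the turn about the tool's z in units of 1.5 rad (1.0 is 1.5 rad); "claw": the closure, from -1 (fully open) to 1 (shut). In form: {"delta_pos": [[dx, dy, dz], ...], "roll": [roll, ...], "claw": [claw, ...]}. A call has exactly 10 rows; each row is the pose to reach, as a shift and turn from the pose commanded when the call began, along the tool's axes at that moment; what a row does not reach only later rows make up. A row lasts 1/10 s, in which the tool goes at most 50 mm and 8.59 degrees, less where a joint would pass 70% of its speed; a pose out of reach is approached as far as the arm can. A call with a number of a shift or a turn outside -1 to 1 is refused whole. A call with a gripper value outside its range is refused whole. The fingers move at their own pace and stop on an object; FORCE is the grip in N (left out, the last holds). Time passes only in rows, so rows that repeat a pose let the fingers close, or fill a call up. It gives the time, the measured TCP pose, the force, the opening and the grip force at its end, in the units of the state.
- bot.state(): the state, without advancing time (a new reading comes with each control period).
- bot.grab_frame(name): name is "scene" or "top" or "wrist"; returns a dict with "color" (420x560x3 uint8, red, green, blue), "depth" (420x560 float32, mm along the optical axis (not along the pixel's ray), 0 where there is no reading), "vfov" (degrees; the focal length in pixels is half the picture's height over the tangent of half this angle, whatever the lens; pixels are square), "cx", "cy" (the principal point, pixels), "extrinsics" (4x4, takes a point from camera to world coordinates). Camera axes: x right, y up, looking along -z (the intrinsics and any distortion apply to the point x, -y, -z); pixel columns grow to the right and rows downward; lengths in mm; the calibration is good to about 2 mm. A picture is of the moment at which its call begins.
- bot.sign_off(): hands the job in; it is judged then, once.
The state is a dict: "clock": time; "joint_positions": joint angles; "joint_vel": joint speeds; "effort": joint torques, N m; "position": TCP position; "tool_rot": TCP orientation; "force": force on the tool from outside, world axes, zero at the start; "wrist_torque": the same for the moment, N m; "opening": finger opening in mm; "gripper_force": force on a finger pad.
Only numpy, scipy, OpenCV 4.12 (cv2) and the standard library are available. Lean on these libraries where they do the work, as an engineer would, in place of code of your own. Each camera call takes 0.05 s, during which the arm holds its last target. There are 200 camera calls.

### The job

Put the can with the orange cap back into the gap in the row on the rack, standing upright on the orange disc, with its cap and band turned squarely to the front of the rack so that they face the orange stripe. Keep the can upright all the way, and leave the other cans and everything else on the table where they are.

Things in the scene. Friction and masses are not known exactly. Their poses are not given: they have to be found in the camera images.
- can: The can to put away: white, round, 50 mm diameter, 90 mm tall, 0.2 kg, with an off-centre orange screw cap on top (18 mm diameter, 13 mm high, centred 13.5 mm from the can's axis) and an orange band down the side under the cap. Stands on the table in front of the rack, turned any way. Origin: centre of its underside, z up; cap and band lie towards its own -x.
- can_band (a point): Middle of the orange band on the can's side: 25 mm from the can's axis towards its own -x, 45 mm above its underside.
- bay_mark: The can's place, the only gap in the row: a flat orange disc, 60 mm diameter, painted on the rack's lower board, with a 12 mm wide orange stripe from it to the front and over the front lip. Origin: the disc's centre on the board's top (25 mm above the table); -x points along the stripe to the rack's front, y along the row.
- rack: Fixed plywood rack on the right, its front to the left, 320 mm long (y), 150 mm deep (x); origin under its centre on the table, front towards -x. Lower board's top at z = 25 mm; a lip along its front (x = -75 to -67 mm) rises 12 mm more. Three can places along y, at -100, 0, 100 mm, all at x = -25 mm. Open back and sides but for two rear posts (x = 32 to 72, y = +-150 mm).
- rack_over (a point): Middle of the lower front edge of the rack's upper board, which hangs over the rear part of the can places: 190 mm above the table (165 above the lower board), 15 mm behind the line of the cans' axes, running the rack's whole length and back to its rear. It is 15 mm thick and carries a carton and tubs up to 281 mm above the table.
- can_blue: white round can, same shape and size as the orange one, with a blue cap and band, standing in the row on the rack; origin at the centre of its underside, its cap lies towards its own -x
- can_green: white round can, same shape and size as the orange one, with a green cap and band, standing in the row on the rack; origin at the centre of its underside, its cap lies towards its own -x
- jar: Bystander: big amber glass jar with a steel lid, 90 mm diameter, 150 mm tall; origin at the centre of its underside.
- tumbler: Bystander: black drinking tumbler, 86 mm diameter, 166 mm tall; origin at the centre of its underside.
- cup: Bystander: small red open mixing cup, 72 mm diameter, 45 mm tall; origin at the centre of its underside.
- brush: Bystander: paint brush lying on the table along its x, about 200 mm long; origin under its middle.
- earmuffs: Bystander: black and red ear defenders lying on the table behind, about 180 mm wide and 160 mm deep, 76 mm high; origin under the ear cups.

How it is judged:
By the outcome, as a careful person would: the job done as asked, in the order asked, and still so for the second after the job is handed in, with the robot touching nothing.
It also fails if it takes over 72 s, if anything falls off the work surface, if the arm or the gripper's body presses on something with over 40 N, if the wrist force passes 120 N, or if a joint passes its speed limit or range.

## Working session

There is one attempt and no reset: what is moved stays moved. The work goes in short steps, Python scripts to look and compute and a shell command to move; the robot and the scene stay as the last step left them, time stands still between calls to the robot, and variables do not carry over. Pictures are saved under pics/ and viewed, at most 10 in all, crops included, and the job is handed in when it is done.

```bash
ls; mkdir -p pics; python3 - <<'E'
from cell import bot
import cv2,numpy as np
print(bot.state())
fs=[bot.grab_frame(n) for n in("scene","top")]
for n,f in zip(("scene","top"),fs):
    np.savez('pics/'+n+'0.npz',**f); print(n,f['vfov'],f['cx'],f['cy'],f['extrinsics'].round(3).tolist(),[k for k in f])
    cv2.imwrite(f'pics/{n}0.png',cv2.cvtColor(f['color'],cv2.COLOR_RGB2BGR))
E
```

```text
pics
{'clock': 0.0, 'joint_positions': array([ 6.70884781e+01,  1.40851963e+01,  8.93248090e+01, -9.01846534e-04,
        7.67026408e+01, -9.97542223e+00]), 'joint_vel': array([-0.03370448,  0.00217714,  0.08348257,  0.0321162 ,  0.03953713,
       -0.03826393]), 'effort': array([-4.10451785e-04, -4.29514325e+01, -3.26121926e+01, -1.73495177e-04,
        5.29733312e-03, -1.22181416e-05]), 'position': array([145.26048526, 632.90559732, 190.26933927]), 'tool_rot': array([-1.79888905e+02, -1.86491916e-02,  1.67064091e+02]), 'force': array([ 0.30765248, -0.37408733, -1.02799901]), 'wrist_torque': array([-0.0286958 ,  0.01454288, -0.0473241 ]), 'gripper_force': 0.0, 'opening': 85.6848049980346}
scene 51.03657573323815 276.81895524065504 210.40233057075838 [[-0.42, -0.751, 0.51, 1175.526], [0.907, -0.355, 0.224, 258.619], [0.013, 0.557, 0.831, 1141.411], [0.0, 0.0, 0.0, 1.0]] ['color', 'depth', 'vfov', 'cx', 'cy', 'extrinsics']
top 52.5042326264434 270.309368072667 209.56260757503387 [[-0.004, 0.997, -0.071, 464.304], [-1.0, -0.006, -0.017, -32.27], [-0.018, 0.071, 0.997, 1256.636], [0.0, 0.0, 0.0, 1.0]] ['color', 'depth', 'vfov', 'cx', 'cy', 'extrinsics']
```

View pics/scene0.png

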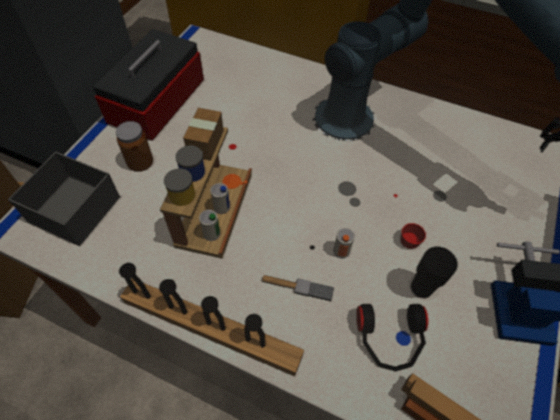

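View pics/top0.png

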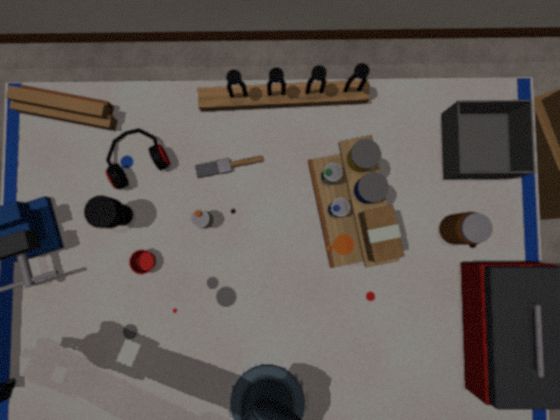

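The scene view shows the orange can at (343,243), and the gap with its disc at (233,181). In the top view the can is at (202,218), the disc at (343,245) and the stripe runs left, so the rack front faces about +y.

The body would hit the upper board if the gripper stood over the can. I'll grip the cap from in front, set the can down just behind the lip, then push it back.

```bash
cat > h.py <<'E'
import cv2,numpy as np
def ray(f,u,v):
    F=210/np.tan(np.radians(f['vfov']/2)); E=f['extrinsics']
    d=E[:3,:3]@np.array([(u-f['cx'])/F,-(v-f['cy'])/F,-1.]); return E[:3,3],d
def onz(f,u,v,z):
    o,d=ray(f,u,v); return o+d*(z-o[2])/d[2]
def blobs(f,lo,hi,amin=6):
    h=cv2.cvtColor(f['color'],cv2.COLOR_RGB2HSV); m=cv2.inRange(h,lo,hi)
    n,l,s,c=cv2.connectedComponentsWithStats(m)
    return [(c[i],s[i],l==i) for i in range(1,n) if s[i][4]>=amin]
def dpt(f,u,v):
    o,d=ray(f,u,v); return o+d*f['depth'][int(round(v)),int(round(u))]
E
python3 - <<'E'
from h import *
np.set_printoptions(precision=1,suppress=True)
for n in("scene","top"):
    f=dict(np.load(f'pics/{n}0.npz'))
    for nm,lo,hi in(("or",(4,150,90),(16,255,255)),("blue",(100,120,50),(130,255,255)),("green",(50,90,30),(90,255,255))):
        for c,s,m in blobs(f,lo,hi): 
            if s[4]<800:print(n,nm,c,s[4],s[:4],"depthpt",dpt(f,*c),"z103",onz(f,*c,103)[:2],"z25",onz(f,*c,25)[:2],"z128",onz(f,*c,128)[:2])
    s=f['color']
    x,y=(175,190) if n=="top" else (300,200)
    if n=="top": r=(slice(125,285),slice(170,420))
    else: r=(slice(140,280),slice(160,380))
    cv2.imwrite(f'pics/{n}c.png',cv2.resize(s[r][:,:,::-1],None,fx=3,fy=3,interpolation=2))
E
```

```text
scene or [248.6 171.9] 7 [248 170   3   5] depthpt [ 402.8 -183.5   38.6] z103 [ 447.8 -157.7] z25 [ 393.2 -189. ] z128 [ 465.4 -147.7]
scene or [232.7 194.1] 393 [220 173  28  80] depthpt [ 493.6 -193.9   24.3] z103 [ 541.6 -162. ] z25 [ 494.  -193.6] z128 [ 556.9 -151.9]
scene or [345.6 237.6] 25 [343 235   6   6] depthpt [539.7 185.7 103.8] z103 [539.2 185.7] z25 [491.4 180.2] z128 [554.5 187.4]
scene or [410.3 404.2] 31 [407 401   7   8] depthpt [863.2 470.2  48.2] z103 [878.8 459.6] z25 [856.6 474.7] z128 [886.  454.8]
scene or [457.8 407. ] 6 [456 406   5   3] depthpt [837.3 558.7  94.2] z103 [840.1 556.2] z25 [814.9 578.5] z128 [848.2 549. ]
scene or [468.  413.7] 7 [466 412   5   4] depthpt [840.6 582.9  91.1] z103 [844.3 579.3] z25 [819.5 603.3] z128 [852.3 571.5]
scene blue [189.4  32.5] 106 [182  26  16  14] depthpt [-195.3 -771.7   -0.8] z103 [ -70.8 -678.1] z25 [-164.4 -748.5] z128 [ -40.8 -655.6]
scene blue [ 87.  139.4] 384 [ 67 119  40  40] depthpt [ 490.3 -767.4    4.2] z103 [ 549.8 -678.3] z25 [ 502.8 -748.7] z128 [ 564.9 -655.8]
scene blue [222.8 188.2] 19 [221 186
[... 2935 characters left out ...]
8.9 738. ] z128 [496.  673.6]
top blue [  6.3 271.4] 323 [  0 257  14  30] depthpt [374.9 772.3  -0.8] z103 [382.2 705.9] z25 [376.7 755.8] z128 [384.  689.9]
top blue [  3.5 409.6] 150 [  0 399   8  21] depthpt [-22.1 764.4  -0.3] z103 [ 17.9 698.9] z25 [-12.3 748.3] z128 [ 27.6 683.1]
top blue [538.9 414.1] 141 [533 409  13  11] depthpt [ -31.4 -769.5   -1.5] z103 [   9.7 -708.2] z25 [ -21.  -753.9] z128 [  19.6 -693.6]
top green [328.2 171.8] 24 [326 169   6   6] depthpt [ 644.4 -167.4  131.6] z103 [ 648.9 -170.8] z25 [ 661.4 -180.2] z128 [ 644.9 -167.8]
top green [322.3 176.8] 6 [322 175   2   4] depthpt [ 641.  -158.8   63.8] z103 [ 635.2 -154.7] z25 [ 646.7 -162.9] z128 [ 631.5 -152. ]
```

View pics/topc.png

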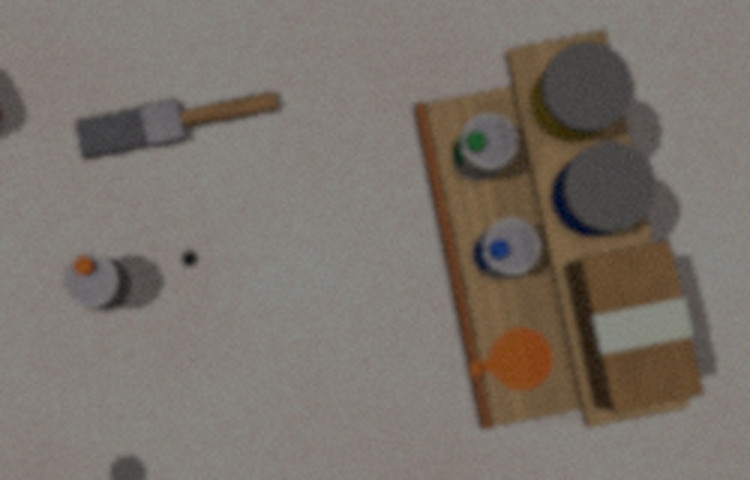

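The enlarged top crop shows the disc at crop (521,358) and the stripe going left to the lip at (477,367). The can's cap is up-left of its top, at (85,265) against (95,280).

```bash
cat > m.py <<'E'
from h import *
np.set_printoptions(precision=1,suppress=True)
def cloud(f):
    v,u=np.mgrid[0:420,0:560]; F=210/np.tan(np.radians(f['vfov']/2)); E=f['extrinsics']; d=f['depth']
    p=np.stack([(u-f['cx'])/F*d,-(v-f['cy'])/F*d,-d],-1)
    return p@E[:3,:3].T+E[:3,3]
def canaxis(f,near,zt):
    P=cloud(f); m=(np.hypot(P[...,0]-near[0],P[...,1]-near[1])<45)&(abs(P[...,2]-zt)<6)&(f['depth']>0)
    q=P[m][:,:2].astype(np.float32); (c,r)=cv2.minEnclosingCircle(q); return np.array(c),r,len(q),q.mean(0)
E
python3 - <<'E'
from m import *
for n in("scene","top"):
    f=dict(np.load(f'pics/{n}0.npz')); P=cloud(f)
    for nm,c,z in(("can",(538,186),90),("blue",(549,-187),115),("green",(646,-168),115)): print(n,nm,*canaxis(f,c,z))
    h=cv2.cvtColor(f['color'],cv2.COLOR_RGB2HSV)
    m=cv2.inRange(h,(4,150,90),(16,255,255))
    dm=(np.hypot(P[...,0]-449,P[...,1]+213)<50)&(m>0)
    o=cv2.morphologyEx(dm.astype(np.uint8),cv2.MORPH_OPEN,np.ones((7,7)))
    v,u=np.nonzero(o); q=np.array([onz(f,a,b,25)[:2] for a,b in zip(u,v)]); print(n,"disc",q.mean(0),cv2.minEnclosingCircle(q.astype(np.float32)),len(q)*1.)
    # lip & upper board via cloud
    R=(P[...,0]>380)&(P[...,0]<760)&(P[...,1]<-100)&(P[...,1]>-330)&(f['depth']>0)
    L=R&(P[...,2]>20)&(P[...,2]<45)
    fr=[]
    for x in range(430,690,10):
        s=L&(abs(P[...,0]-x)<5)
        if s.sum()>3: fr.append((x,P[s][:,1].max()))
    fr=np.array(fr); k=np.polyfit(fr[:,0],fr[:,1],1); print("lower front",k,np.degrees(np.arctan(k[0])),np.std(fr[:,1]-np.polyval(k,fr[:,0])))
    U=R&(abs(P[...,2]-205)<8); fr=[]
    for x in range(430,690,10):
        s=U&(abs(P[...,0]-x)<5)
        if s.sum()>3: fr.append((x,P[s][:,1].max()))
    fr=np.array(fr)
    if len(fr)>3: k=np.polyfit(fr[:,0],fr[:,1],1); print("upper front",k,np.degrees(np.arctan(k[0])),np.std(fr[:,1]-np.polyval(k,fr[:,0])))
    # lip rows by colour
    for c,s,mm in blobs(f,(4,150,90),(16,255,255)):
        if s[3]>60: 
            v,u=np.nonzero(mm&~dm); q=np.array([onz(f,a,b,37)[:2] for a,b in zip(u,v)]); k=np.polyfit(q[:,0],q[:,1],1); print("lip colour",np.degrees(np.arctan(k[0])),k)
E
```

```text
scene can [525.2 183.1] 27.574539184570312 204 [525.2 180.6]
scene blue [ 551.9 -202. ] 27.10000228881836 178 [ 555.2 -202.6]
scene green [ 648.5 -185. ] 27.52508544921875 197 [ 650.4 -183.8]
scene disc [ 447.8 -220.3] ((449.6078796386719, -222.14756774902344), 31.327505111694336) 212.0
lower front [   0.2 -258.7] 11.065099097606867 0.6166422450192451
upper front [   0.2 -328.1] 11.399234776762741 0.7632058495727356
lip colour 11.237648950820738 [   0.2 -264.6]
top can [525.3 182.8] 25.44759750366211 234 [523.3 181.6]
top blue [ 552.9 -200.7] 25.520174026489258 246 [ 553. -202.]
top green [ 649.  -181.7] 25.826208114624023 246 [ 648.  -183.4]
top disc [ 450.7 -220.4] ((451.6782531738281, -219.68905639648438), 31.007848739624023) 349.0
lower front [   0.2 -257.4] 11.070337447700917 0.4768784504314034
upper front [   0.2 -324.6] 11.160453395684478 0.46681858659754966
lip colour 11.225541924597337 [   0.2 -263.2]
```

```bash
cat > go.py <<'E'
import sys,numpy as np
from cell import bot
from scipy.spatial.transform import Rotation as R
# go.py x y z yaw : prints the tool-frame shift (units of 80mm) and roll (units 1.5rad) still to go
s=bot.state(); t=np.array([float(a) for a in sys.argv[1:5]])
r=R.from_euler('xyz',s['tool_rot'],degrees=True)
d=r.inv().apply(t[:3]-s['position'])/80; w=(t[3]-s['tool_rot'][2]+180)%360-180
print('t',s['clock'],'pos',s['position'].round(1),'rot',s['tool_rot'].round(1),'j6',s['joint_positions'][5].round(1),'shift',d.round(3),'roll',round(-np.radians(w)/1.5,3))
E
python3 -m crank '{"delta_pos":[[-0.1,-0.07,0],[-0.2,-0.14,0],[-0.3,-0.21,0],[-0.4,-0.28,0],[-0.5,-0.35,0],[-0.6,-0.42,0],[-0.7,-0.5,0],[-0.8,-0.57,0],[-0.9,-0.64,0],[-1,-0.72,0]],"roll":[0.1,0.2,0.3,0.4,0.5,0.6,0.7,0.8,0.9,1],"claw":[-1,-1,-1,-1,-1,-1,-1,-1,-1,-1]}'; python3 go.py 538.5 185.7 240 13.5
```

```text
clock: 1.1
position: [210.6, 558.9, 190.8]
tool_rot: [-180.0, 0.1, 80.8]
force: [-0.3, -0.2, -0.1]
opening: 85.5
gripper_force: 0.0
t 1.1 pos [210.6 558.9 190.8] rot [-1.80e+02  1.00e-01  8.08e+01] j6 67.7 shift [-3.947  4.793 -0.613] roll 0.783
```

```bash

python3 -m crank '{"delta_pos":[[-0.08,0.1,0],[-0.16,0.2,0],[-0.24,0.3,0],[-0.33,0.4,0],[-0.41,0.5,0],[-0.5,0.6,-0.05],[-0.58,0.7,-0.1],[-0.66,0.8,-0.1],[-0.74,0.9,-0.15],[-0.82,1,-0.2]],"roll":[0,0,0,0,0,0,0,0,0,0],"claw":[-1,-1,-1,-1,-1,-1,-1,-1,-1,-1]}' >/dev/null
python3 -m crank '{"delta_pos":[[-0.08,0.1,0],[-0.16,0.2,0],[-0.24,0.3,0],[-0.33,0.4,0],[-0.41,0.5,0],[-0.5,0.6,-0.05],[-0.58,0.7,-0.1],[-0.66,0.8,-0.1],[-0.74,0.9,-0.15],[-0.82,1,-0.2]],"roll":[0,0,0,0,0,0,0,0,0,0],"claw":[-1,-1,-1,-1,-1,-1,-1,-1,-1,-1]}' >/dev/null
python3 -m crank '{"delta_pos":[[-0.08,0.1,0],[-0.16,0.2,0],[-0.24,0.3,0],[-0.33,0.4,0],[-0.41,0.5,0],[-0.5,0.6,-0.05],[-0.58,0.7,-0.1],[-0.66,0.8,-0.1],[-0.74,0.9,-0.15],[-0.82,1,-0.2]],"roll":[0,0,0,0,0,0,0,0,0,0],"claw":[-1,-1,-1,-1,-1,-1,-1,-1,-1,-1]}' >/dev/null
python3 -m crank '{"delta_pos":[[-0.08,0.1,0],[-0.16,0.2,0],[-0.24,0.3,0],[-0.33,0.4,0],[-0.41,0.5,0],[-0.5,0.6,0],[-0.58,0.7,0],[-0.66,0.8,0],[-0.74,0.9,0],[-0.82,1,0]],"roll":[0.08,0.16,0.24,0.32,0.4,0.48,0.56,0.64,0.72,0.78],"claw":[-1,-1,-1,-1,-1,-1,-1,-1,-1,-1]}'
python3 go.py 538.5 185.7 240 13.5
python3 - <<'E'
from cell import bot; import cv2,numpy as np
f=bot.grab_frame("wrist"); np.savez('pics/w1.npz',**f); print(f['extrinsics'].round(2).tolist(),f['vfov'])
cv2.imwrite('pics/w1.png',f['color'][:,:,::-1])
E
```

```text
clock: 5.1
position: [486.9, 250.2, 239.7]
tool_rot: [-180.0, -0.0, 13.8]
force: [-0.1, 0.9, 0.6]
opening: 85.3
gripper_force: 0.0
t 5.1 pos [486.9 250.2 239.7] rot [-180.    -0.    13.8] j6 91.5 shift [ 0.434  0.937 -0.004] roll 0.004
[[0.24, 0.92, 0.31, 568.73], [-0.97, 0.23, 0.08, 270.33], [0.0, -0.32, 0.95, 422.3], [0.0, 0.0, 0.0, 1.0]] 69.12931045101477
```

View pics/w1.png

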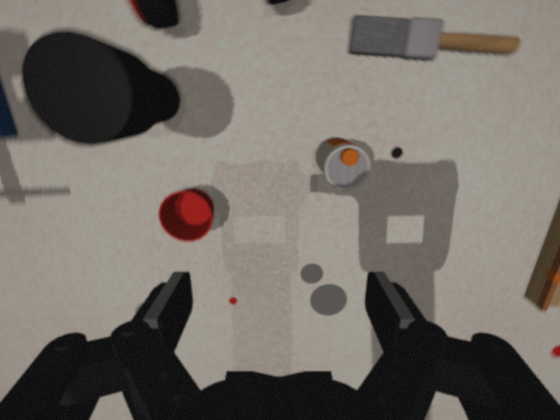

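The wrist view shows the can clearly, with its cap at (350,157) and nothing close to it. Next I'll measure it.

```bash
cat > cap.py <<'E'
from m import *
import sys
def cap(f,near,ztop,lo=(4,130,60),hi=(18,255,255)):
    P=cloud(f); h=cv2.cvtColor(f['color'],cv2.COLOR_RGB2HSV); m=cv2.inRange(h,lo,hi)>0
    m&=(np.hypot(P[...,0]-near[0],P[...,1]-near[1])<45)
    t=m&(abs(P[...,2]-ztop)<5); v,u=np.nonzero(t); q=np.array([onz(f,a,b,ztop)[:2] for a,b in zip(u,v)],np.float32)
    (cc,cr)=cv2.minEnclosingCircle(q); mean=q.mean(0)
    # can top rim: pixels at z ~ top of can
    s=(np.hypot(P[...,0]-near[0],P[...,1]-near[1])<48)&(P[...,2]>ztop-19)&(f['depth']>0)
    v,u=np.nonzero(s&(abs(P[...,2]-ztop+13)<5)); r=np.array([onz(f,a,b,ztop-13)[:2] for a,b in zip(u,v)],np.float32)
    hull=cv2.convexHull(r)[:,0]; (e,ax,an)=cv2.fitEllipse(hull) ; (c,cr2)=cv2.minEnclosingCircle(r); 
    print('cap',mean,np.array(cc),round(cr,1),len(q),'axis ell',np.array(e),np.array(ax)/2,'enc',np.array(c),round(cr2,1),len(r))
    for a in (np.array(e),np.array(c)): d=mean-a; print('  off',np.hypot(*d).round(1),'dir',np.degrees(np.arctan2(d[1],d[0])).round(1))
E
python3 - <<'E'
from cap import *
f=dict(np.load('pics/w1.npz')); cap(f,(525,182.5),103)
E
```

```text
cap [538.8 186.5] [538.5 186.7] 9.0 220 axis ell [525.4 182.8] [25.3 25.7] enc [525.5 182.8] 25.8 1451
  off 13.9 dir 15.4
  off 13.9 dir 15.6
```

```bash
python3 -m crank '{"delta_pos":[[0.04,0.09,0],[0.08,0.18,0],[0.12,0.27,0],[0.16,0.36,0],[0.2,0.45,0],[0.24,0.54,0],[0.28,0.63,0],[0.32,0.73,0],[0.38,0.83,0],[0.434,0.937,0]],"roll":[0,0,0,0,0,0,0,0,0,0],"claw":[-1,-0.5,-0.1,0,0,0,0,0,0,0]}'
python3 - <<'E'
from cell import bot
from cap import *
f=bot.grab_frame("wrist"); np.savez('pics/w2.npz',**f); cap(f,(525,182.5),103)
cv2.imwrite('pics/w2.png',f['color'][:,:,::-1])
E
```

```text
clock: 6.15
position: [538.7, 186.0, 239.4]
tool_rot: [180.0, -0.0, 14.1]
force: [-0.4, -0.0, -0.2]
opening: 42.4
gripper_force: 0.0
cap [539.3 186. ] [539.6 185.7] 8.6 190 axis ell [525.7 182.5] [25.2 25.6] enc [525.7 182.5] 25.7 1307
  off 14.0 dir 14.4
  off 14.0 dir 14.2
```

View pics/w2.png

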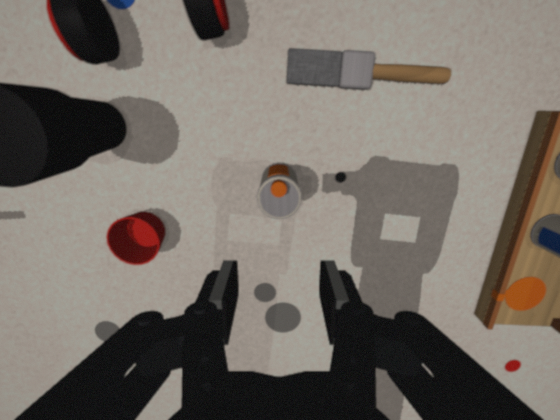

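The cap sits at (280,188), centred between the finger directions and free of obstructions. I'll go down onto it with half-open fingers.

```bash
python3 -m crank '{"delta_pos":[[0.004,-0.001,0.1],[0.004,-0.001,0.2],[0.004,-0.001,0.3],[0.004,-0.001,0.4],[0.004,-0.001,0.5],[0.004,-0.001,0.6],[0.004,-0.001,0.7],[0.004,-0.001,0.8],[0.004,-0.001,0.9],[0.004,-0.001,1]],"roll":[-0.007,-0.007,-0.007,-0.007,-0.007,-0.007,-0.007,-0.007,-0.007,-0.007],"claw":[0,0,0,0,0,0,0,0,0,0]}'
python3 -m crank '{"delta_pos":[[0,0,0.1],[0,0,0.2],[0,0,0.3],[0,0,0.4],[0,0,0.5],[0,0,0.6],[0,0,0.7],[0,0,0.75],[0,0,0.8],[0,0,0.8]],"roll":[0,0,0,0,0,0,0,0,0,0],"claw":[0,0,0,0,0,0,0,0,0,0]}'
python3 go.py 539 186.2 93.5 14.7
```

```text
clock: 7.2
position: [538.5, 186.7, 158.7]
tool_rot: [-180.0, -0.0, 14.7]
force: [-0.4, 0.4, -0.1]
opening: 42.7
gripper_force: 0.0
clock: 8.2
position: [538.2, 186.6, 94.8]
tool_rot: [-180.0, 0.0, 14.7]
force: [1.2, -0.0, -0.1]
opening: 42.9
gripper_force: 0.0
t 8.2 pos [538.2 186.6  94.8] rot [-180.     0.    14.7] j6 83.0 shift [0.009 0.008 0.017] roll -0.0
```

```bash
python3 -m crank '{"delta_pos":[[0.008,0.006,0.015],[0.008,0.006,0.015],[0.008,0.006,0.015],[0.008,0.006,0.015],[0.008,0.006,0.015],[0.008,0.006,0.015],[0.008,0.006,0.015],[0.008,0.006,0.015],[0.008,0.006,0.015],[0.008,0.006,0.015]],"roll":[0,0,0,0,0,0,0,0,0,0],"claw":[0,0.3,0.5,0.6,0.7,0.8,0.9,1,1,1]}' 80
python3 -m crank '{"delta_pos":[[0,0,0],[0,0,0],[0,0,-0.03],[0,0,-0.06],[0,0,-0.1],[0,0,-0.14],[0,0,-0.18],[0,0,-0.22],[0,0,-0.25],[0,0,-0.25]],"roll":[0,0,0,0,0,0,0,0,0,0],"claw":[1,1,1,1,1,1,1,1,1,1]}' 80
python3 - <<'E'
from cell import bot
from cap import *
f=bot.grab_frame("wrist"); np.savez('pics/w3.npz',**f)
g=bot.grab_frame("scene"); np.savez('pics/s3.npz',**g)
a=cv2.resize(g['color'][190:290,290:400],None,fx=4,fy=4); b=cv2.resize(f['color'],(400*560//420,400))[:,60:460]
b=f['color'][20:420,80:480]
cv2.imwrite('pics/g3.png',np.hstack([a,b])[:,:,::-1])
print(canaxis(g,(526,182.6),110))
E
```

```text
clock: 9.2
position: [539.2, 186.4, 94.2]
tool_rot: [180.0, 0.0, 14.7]
force: [-0.2, 0.5, 0.4]
opening: -0.0
gripper_force: 0.0
clock: 10.2
position: [539.5, 186.4, 114.7]
tool_rot: [180.0, -0.1, 14.7]
force: [-0.1, 0.4, -0.1]
opening: -0.1
gripper_force: 0.0
(array([540.2, 185.5]), 4.345669746398926, 3, array([539.1, 185.5], dtype=float32))
```

View pics/g3.png

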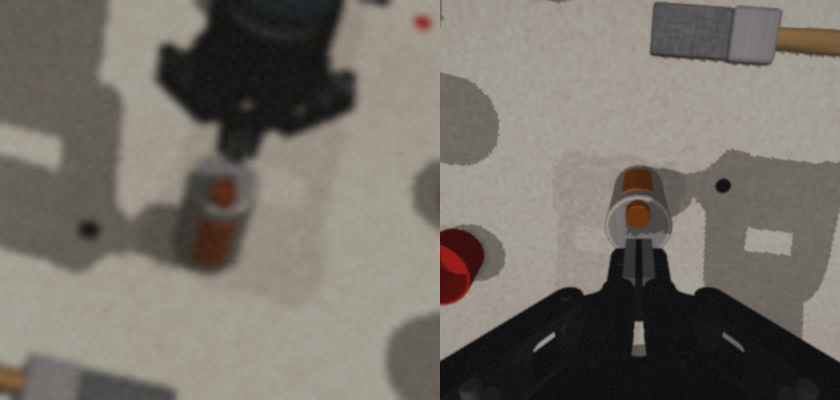

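The fingers closed on nothing and the can still stands. In both halves of the picture the fingertips sit behind or above the cap, so I'll check the projected TCP and the can.

```bash
python3 - <<'E'
from cap import *
def proj(f,p):
    F=210/np.tan(np.radians(f['vfov']/2)); E=f['extrinsics']; q=E[:3,:3].T@(np.array(p)-E[:3,3]); return f['cx']-q[0]/q[2]*F, f['cy']+q[1]/q[2]*F
f=dict(np.load('pics/w3.npz')); g=dict(np.load('pics/s3.npz'))
print('scene tcp',proj(g,(539.5,186.4,114.7)),'wrist tcp',proj(f,(539.5,186.4,114.7)),'cap',proj(f,(539.2,186.2,103)),proj(g,(539.2,186.2,103)))
cap(f,(525.6,182.5),103)
P=cloud(f); 
for v in (252,256,262,270,280): print(v,P[v+20-20,258+20:262+24:4].tolist()[:2], P[v,277:281].mean(0))
P=cloud(g)
for v in range(212,240,3): print(v,P[v,290+58:290+62].mean(0),g['color'][v,350])
E
```

```text
scene tcp (np.float64(346.386863783076), np.float64(235.60333736373136)) wrist tcp (np.float64(278.03113146998027), np.float64(242.69215238619628)) cap (np.float64(278.19357739549656), np.float64(236.03443309017604)) (np.float64(345.73903199834115), np.float64(237.66896292105548))
cap [539.4 186.7] [539.3 186.7] 9.5 489 axis ell [526.4 182.9] [25.3 25.4] enc [526.2 182.9] 25.8 2286
  off 13.5 dir 16.6
  off 13.7 dir 16.4
252 [[520.89592686003, 181.5403530678774, 89.68860505589393], [522.1738578939123, 178.7716533542214, 90.76398659846436]] [521.2 181.2  90.1]
256 [[517.5926017595845, 180.6751526123932, 89.57839126195739], [517.9105327943807, 177.60806364415814, 88.66785899897062]] [517.9 180.4  90.1]
262 [[550.772807750286, 189.38935456450153, 162.6926020995332], [551.01006307952, 187.3963357551502, 162.18305300629544]] [550.8 189.1 162.7]
270 [[550.6575461776355, 189.3616768026458, 170.31652663100164], [551.1334248173852, 187.5363724298649, 170.3143615740397]] [550.5 189.1 170. ]
280 [[550.5141915721364, 189.32694431377433, 178.86087957397632], [551.1063137077558, 187.6449520533084, 179.10096342156493]] [550.9 189.2 179.5]
212 [557.5 180.2 250.8] [20 20 14]
215 [555.2 181.8 235.3] [48 44 39]
218 [544.1 182.4 206.6] [24 28 20]
221 [547.4 184.8 198.6] [23 22 19]
224 [550.4 187.2 190.2] [40 38 38]
227 [549.2 189.2 175.2] [42 41 38]
230 [536.7 190.  142.3] [77 74 70]
233 [512.5 189.7  89.9] [106 103 100]
236 [523.5 193.1  93. ] [100  96  94]
239 [532.5 196.3  92.8] [105 101  99]
```

```bash
python3 - <<'E'
from cap import *
for n,cols,z in(('w1',(178,376),239.7),('w2',(228,330),239.4),('w3',(276,280),114.7)):
    f=dict(np.load(f'pics/{n}.npz')); P=cloud(f)
    for c in cols:
        r=[v for v in range(230,300) if P[v,c,2]>z-30]
        print(n,c,r[0],[(P[v,c]-[0,0,z]).round(1).tolist() for v in r[:4]])
g=dict(np.load('pics/s3.npz')); P=cloud(g)
m=(np.hypot(P[...,0]-540,P[...,1]-187)<22)&(P[...,2]>108)&(P[...,2]<185); v,u=np.nonzero(m); o=np.argsort(P[m][:,2])[:12]; print(np.c_[u[o],v[o],P[m][o]])
E
```

```text
w1 178 272 [[486.9, 298.1, 57.4], [486.8, 297.9, 58.1], [487.4, 297.5, 59.7], [487.3, 297.3, 60.3]]
w1 376 272 [[509.2, 208.8, 57.9], [509.4, 209.3, 59.3], [508.9, 209.1, 59.3], [508.4, 208.9, 59.3]]
w2 228 260 [[544.1, 213.1, 46.2], [544.1, 213.0, 47.2], [544.1, 212.8, 48.1], [544.2, 212.7, 49.3]]
w2 330 260 [[556.4, 163.5, 45.9], [556.5, 163.8, 47.2], [556.3, 163.9, 48.0], [556.1, 163.9, 48.6]]
w3 276 230 [[543.5, 188.9, -10.8], [542.4, 188.6, -11.8], [541.5, 188.4, -12.3], [540.9, 188.2, -11.9]]
w3 280 230 [[543.9, 186.2, -11.6], [543.2, 186.0, -11.7], [542.2, 185.7, -12.3], [541.9, 185.6, -11.4]]
[[347.  230.  549.5 185.1 157.8]
 [345.  228.  546.4 178.3 158.7]
 [348.  230.  549.8 187.6 160.1]
 [351.  229.  543.6 193.7 160.3]
 [349.  230.  549.  190.  160.6]
 [352.  229.  542.9 196.1 160.9]
 [346.  230.  552.7 183.  161.2]
 [350.  230.  548.2 192.4 161.2]
 [346.  229.  550.4 182.  162.2]
 [349.  229.  547.5 189.2 162.8]
 [348.  229.  549.1 186.9 163.5]
 [347.  229.  550.8 184.6 164.5]]
```

Both cameras agree that the fingertips are really about 45 mm above the reported TCP, with no sideways error. I'll allow for that: a reported z of about 48 puts the tips at about 93.

```bash
python3 -m crank '{"delta_pos":[[0,0,0],[0,0,0],[0,0,0.1],[0,0,0.2],[0,0,0.3],[0,0,0.4],[0,0,0.5],[0,0,0.6],[0,0,0.65],[0,0,0.65]],"roll":[0,0,0,0,0,0,0,0,0,0],"claw":[0,0,0,0,0,0,0,0,0,0]}' 80
python3 -m crank '{"delta_pos":[[0,0,0.04],[0,0,0.08],[0,0,0.12],[0,0,0.15],[0,0,0.17],[0,0,0.17],[0,0,0.17],[0,0,0.17],[0,0,0.17],[0,0,0.17]],"roll":[0,0,0,0,0,0,0,0,0,0],"claw":[0,0,0,0,0,0,0,0,0,0]}' 80
python3 - <<'E'
from cell import bot
from cap import *
f=bot.grab_frame("wrist"); np.savez('pics/w4.npz',**f)
g=bot.grab_frame("scene"); np.savez('pics/s4.npz',**g)
cap(f,(526,182.6),103)
a=cv2.resize(g['color'][190:290,290:400],None,fx=4,fy=4); b=f['color'][20:420,100:460]
cv2.imwrite('pics/g4.png',np.hstack([a,b])[:,:,::-1])
E
```

```text
clock: 11.3
position: [538.7, 186.3, 61.3]
tool_rot: [-180.0, 0.1, 14.7]
force: [0.4, 0.5, -0.1]
opening: 42.7
gripper_force: 0.0
clock: 12.3
position: [539.3, 186.4, 48.7]
tool_rot: [180.0, -0.0, 14.7]
force: [-0.3, -0.7, -0.3]
opening: 42.8
gripper_force: 0.0
cap [539.9 187. ] [539.9 187.2] 10.0 996 axis ell [528.3 183.3] [26.9 29.7] enc [532.7 184.4] 32.5 4737
  off 12.1 dir 17.7
  off 7.6 dir 20.0
```

View pics/g4.png

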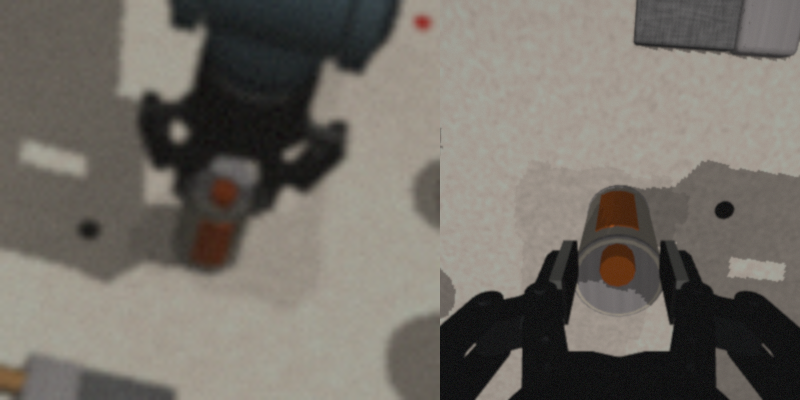

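The fingers now straddle the cap symmetrically, with the cap at crop (617,265). Now I'll close and lift a little.

```bash
python3 -m crank '{"delta_pos":[[0,0,0],[0,0,0],[0,0,0],[0,0,0],[0,0,0],[0,0,0],[0,0,0],[0,0,0],[0,0,0],[0,0,0]],"roll":[0,0,0,0,0,0,0,0,0,0],"claw":[0.2,0.4,0.6,0.8,1,1,1,1,1,1]}' 80
python3 -m crank '{"delta_pos":[[0,0,-0.02],[0,0,-0.05],[0,0,-0.1],[0,0,-0.15],[0,0,-0.2],[0,0,-0.25],[0,0,-0.3],[0,0,-0.35],[0,0,-0.38],[0,0,-0.38]],"roll":[0,0,0,0,0,0,0,0,0,0],"claw":[1,1,1,1,1,1,1,1,1,1]}' 80
python3 - <<'E'
from cell import bot
from cap import *
f=bot.grab_frame("wrist"); np.savez('pics/w5.npz',**f)
g=bot.grab_frame("scene"); np.savez('pics/s5.npz',**g)
a=cv2.resize(g['color'][190:290,290:400],None,fx=4,fy=4); b=f['color'][20:420,100:460]
cv2.imwrite('pics/g5.png',np.hstack([a,b])[:,:,::-1])
E
```

```text
clock: 13.4
position: [541.0, 187.3, 50.7]
tool_rot: [-180.0, -0.2, 14.7]
force: [-1.2, 3.0, 9.3]
opening: 14.1
gripper_force: 79.4
clock: 14.4
position: [539.5, 186.4, 79.5]
tool_rot: [180.0, -0.1, 14.7]
force: [0.5, -0.7, -0.6]
opening: 14.3
gripper_force: 78.8
```

View pics/g5.png

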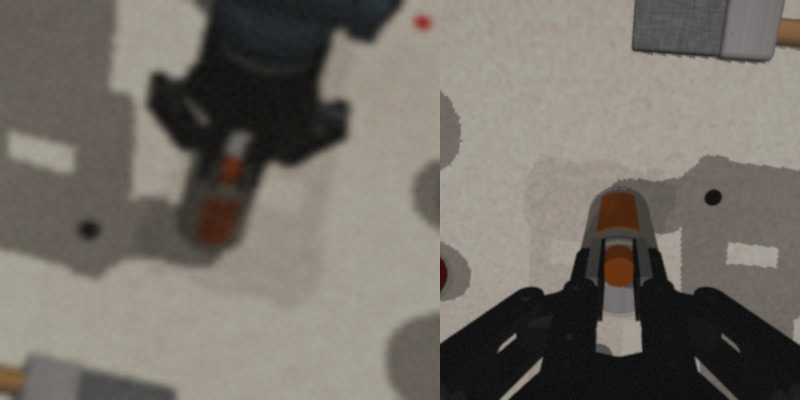

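The can is in the grip and appears to be off the table. I'll check its tilt from the band's 3D line and the plane of its top.

```bash
cat > tilt.py <<'E'
from cap import *
def tilt(f,near,zr,capdir,ztop=None):
    P=cloud(f); h=cv2.cvtColor(f['color'],cv2.COLOR_RGB2HSV); m=cv2.inRange(h,(4,130,40),(18,255,255))>0
    m&=(np.hypot(P[...,0]-near[0],P[...,1]-near[1])<40)&(P[...,2]>zr[0])&(P[...,2]<zr[1])
    q=P[m]; a=np.radians(capdir); d=np.array([np.cos(a),np.sin(a)]); t=np.array([-d[1],d[0]])
    kr=np.polyfit(q[:,2],q[:,:2]@d,1); kt=np.polyfit(q[:,2],q[:,:2]@t,1)
    print('band',len(q),'z',q[:,2].min(),q[:,2].max(),'tilt out/lat deg',np.degrees(np.arctan([kr[0],kt[0]])),'band xy mid',q.mean(0))
    if ztop:
        w=(np.hypot(P[...,0]-near[0],P[...,1]-near[1])<21)&(abs(P[...,2]-ztop)<6)&(cv2.inRange(h,(0,0,50),(180,80,255))>0)
        p=P[w]; A=np.c_[p[:,:2]-near,np.ones(len(p))]; k=np.linalg.lstsq(A,p[:,2],rcond=None)[0]; print('top',len(p),'z',k[2],'slope out/lat deg',np.degrees([k[:2]@d,k[:2]@t]))
E
python3 - <<'E'
from tilt import *
for n,z in(('w3',0),('w5',30),('s3',0),('s5',30)):
    f=dict(np.load(f'pics/{n}.npz')); print(n); tilt(f,(526,182.6),(5+z,82+z),15,90+z)
E
```

```text
w3
band 582 z 14.7119470177567 76.08848976537755 tilt out/lat deg [-0.1  0.4] band xy mid [548.7 189.6  50.1]
top 1351 z 90.48640051408738 slope out/lat deg [0.1 0.1]
w5
band 1302 z 44.177581793833326 105.01268947455227 tilt out/lat deg [-0.1 -0.3] band xy mid [547.3 188.7  79.4]
top 747 z 119.1268597863738 slope out/lat deg [-0.5  0.1]
s3
band 76 z 16.23873371345894 76.24816113750171 tilt out/lat deg [ 1.6 -1.3] band xy mid [547.7 188.5  46.8]
top 117 z 89.82418716734941 slope out/lat deg [-0.3 -0.1]
s5
band 83 z 43.715745355245645 104.1606595861449 tilt out/lat deg [0.1 0.4] band xy mid [546.1 187.4  75.5]
top 20 z 118.3949588998985 slope out/lat deg [-0.7 -5.8]
```

The can is about 29 mm clear of the table and tilts less than 0.5°. Its axis sits about 15 mm behind the tool axis. I'll carry it towards the front of the gap.

```bash

python3 -m crank '{"delta_pos":[[-0.02,0.03,-0.03],[-0.06,0.1,-0.07],[-0.12,0.18,-0.1],[-0.18,0.28,-0.13],[-0.24,0.38,-0.15],[-0.3,0.47,-0.15],[-0.36,0.56,-0.15],[-0.42,0.65,-0.15],[-0.48,0.74,-0.15],[-0.53,0.83,-0.15]],"roll":[0,0,0,0,0,0,0,0,0,0],"claw":[1,1,1,1,1,1,1,1,1,1]}' 80 >/dev/null
python3 -m crank '{"delta_pos":[[-0.05,0.08,-0.03],[-0.1,0.16,-0.07],[-0.16,0.24,-0.1],[-0.21,0.33,-0.13],[-0.26,0.41,-0.15],[-0.32,0.5,-0.15],[-0.37,0.58,-0.15],[-0.42,0.66,-0.15],[-0.48,0.74,-0.15],[-0.53,0.83,-0.15]],"roll":[0,0,0,0,0,0,0,0,0,0],"claw":[1,1,1,1,1,1,1,1,1,1]}' 80 >/dev/null
python3 -m crank '{"delta_pos":[[-0.05,0.08,-0.03],[-0.1,0.16,-0.07],[-0.16,0.24,-0.1],[-0.21,0.33,-0.13],[-0.26,0.41,-0.15],[-0.32,0.5,-0.15],[-0.37,0.58,-0.15],[-0.42,0.66,-0.15],[-0.48,0.74,-0.15],[-0.53,0.83,-0.15]],"roll":[-0.05,-0.1,-0.15,-0.2,-0.25,-0.3,-0.35,-0.4,-0.45,-0.5],"claw":[1,1,1,1,1,1,1,1,1,1]}' 80
python3 go.py 433.1 -132 115 101.2
python3 - <<'E'
from m import *
f=dict(np.load('pics/top0.npz')); P=cloud(f); a=np.radians(11.2); fd=np.array([-np.sin(a),np.cos(a)]); ro=np.array([np.cos(a),np.sin(a)])
d=P[...,:2]-[450.5,-220.3]; x=-(d@fd)-25; y=d@ro-100
m=(y>-160)&(y<-40)&(P[...,2]>180)&(x>-60)&(x<80)
print('overhang front x_r pct',np.percentile(x[m],[0,2,5]),'z>215',np.percentile(x[m&(P[...,2]>215)],[0,2,5]))
E
```

```text
clock: 17.5
position: [466.3, -39.1, 114.9]
tool_rot: [-180.0, 0.0, 57.8]
force: [0.0, 0.4, -1.5]
opening: 14.1
gripper_force: 78.9
t 17.5 pos [466.3 -39.1 114.9] rot [-180.     0.    57.8] j6 13.5 shift [-1.204e+00  2.670e-01 -1.000e-03] roll -0.505
overhang front x_r pct [-10.1  -9.   -6.5] z>215 [-2.6 -1.8 -1.5]
```

```bash

python3 -m crank '{"delta_pos":[[-0.09,0.02,0],[-0.18,0.04,0],[-0.27,0.06,0],[-0.36,0.08,0],[-0.45,0.1,0],[-0.54,0.12,0],[-0.63,0.14,0],[-0.72,0.16,0],[-0.81,0.18,0],[-0.9,0.2,0]],"roll":[-0.05,-0.1,-0.15,-0.2,-0.25,-0.3,-0.35,-0.4,-0.45,-0.505],"claw":[1,1,1,1,1,1,1,1,1,1]}' 80
python3 go.py 433.1 -132 115 101.2
python3 - <<'E'
from cell import bot
from tilt import *
f=bot.grab_frame("wrist"); np.savez('pics/w6.npz',**f)
g=bot.grab_frame("scene"); np.savez('pics/s6.npz',**g)
s=bot.state()['position']
a=np.radians(101.2); ax=s[:2]-15.4*np.array([np.cos(a),np.sin(a)])
tilt(f,ax,(68,145),101.2,154)
h=cv2.cvtColor(f['color'],cv2.COLOR_RGB2HSV); P=cloud(f); m=(cv2.inRange(h,(4,130,60),(18,255,255))>0)&(abs(P[...,2]-25)<6)&(np.hypot(P[...,0]-450,P[...,1]+220)<60)
print('disc/stripe px',m.sum(), P[m].mean(0) if m.any() else 0)
cv2.imwrite('pics/w6.png',f['color'][:,:,::-1])
E
```

```text
clock: 18.5
position: [441.3, -108.4, 114.9]
tool_rot: [-180.0, -0.0, 101.2]
force: [-0.3, 0.1, -1.7]
opening: 14.0
gripper_force: 78.8
t 18.5 pos [ 441.3 -108.4  114.9] rot [-180.    -0.   101.2] j6 -39.4 shift [-0.269 -0.158 -0.001] roll 0.0
band 1325 z 78.70636796712074 140.5637541954903 tilt out/lat deg [-0.1 -0.3] band xy mid [ 440.1 -101.3  115. ]
top 743 z 154.8440108974461 slope out/lat deg [-0.4  0.4]
disc/stripe px 21 [ 405.6 -193.    25.7]
```

View pics/w6.png

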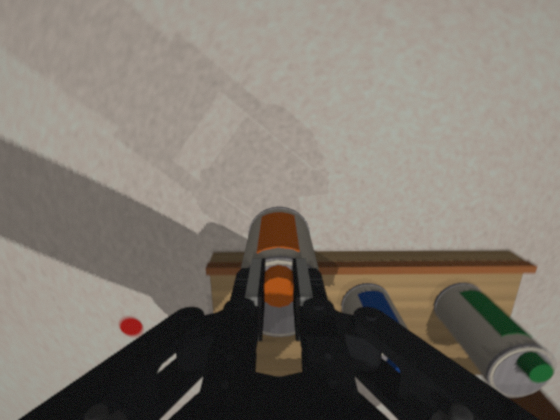

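The wrist view shows the lip at row about 265, parallel to the image rows, so the yaw matches the rack. The can hangs straight, with cap and band towards the front. Next I'll move in over the lip.

```bash

python3 -m crank '{"delta_pos":[[-0.09,-0.04,0],[-0.18,-0.08,0],[-0.27,-0.12,0],[-0.36,-0.158,0],[-0.45,-0.158,0],[-0.54,-0.158,0],[-0.63,-0.158,0],[-0.72,-0.158,0],[-0.8,-0.158,0],[-0.85,-0.158,0]],"roll":[0,0,0,0,0,0,0,0,0,0],"claw":[1,1,1,1,1,1,1,1,1,1]}' 80 >/dev/null
python3 -m crank '{"delta_pos":[[-0.04,0,0],[-0.08,0,0],[-0.12,0,0],[-0.15,0,0],[-0.165,0,0],[-0.17,0,0.02],[-0.17,0,0.08],[-0.17,0,0.15],[-0.17,0,0.2],[-0.17,0,0.2]],"roll":[0,0,0,0,0,0,0,0,0,0],"claw":[1,1,1,1,1,1,1,1,1,1]}' 80
python3 go.py 444.7 -190.9 76 101.2
python3 - <<'E'
from cell import bot
from tilt import *
f=bot.grab_frame("wrist"); np.savez('pics/w7.npz',**f)
g=bot.grab_frame("top"); np.savez('pics/t7.npz',**g)
P=cloud(f); a=np.radians(11.2); fd=np.array([-np.sin(a),np.cos(a)]); ro=np.array([np.cos(a),np.sin(a)])
d=P[...,:2]-[450.5,-220.3]; x=-(d@fd)-25; y=d@ro-100
h=cv2.cvtColor(f['color'],cv2.COLOR_RGB2HSV); o=cv2.inRange(h,(4,130,40),(18,255,255))>0
b=o&(P[...,2]>58)&(P[...,2]<125)&(abs(y+100)<20)&(x<-30); print('band rack x,y,z',x[b].mean(),y[b].mean(),P[b][:,2].mean(),'min x',np.percentile(x[b],3))
l=(abs(P[...,2]-37)<3)&(abs(y+100)<130)&(x<-40)&(x>-90); print('lip x',np.percentile(x[l],[3,50,97]),l.sum())
s=o&(P[...,2]<33)&(P[...,2]>5)&(abs(y+100)<30)&(x<-60); print('stripe on lip y',y[s].mean(),s.sum())
E
```

```text
clock: 20.6
position: [444.2, -189.9, 97.9]
tool_rot: [-179.9, -0.1, 101.1]
force: [-0.1, -0.2, -1.5]
opening: 14.3
gripper_force: 79.1
t 20.6 pos [ 444.2 -189.9   97.9] rot [-1.799e+02 -1.000e-01  1.011e+02] j6 -47.7 shift [-0.014  0.004  0.274] roll -0.002
band rack x,y,z -63.24700547612599 -100.05342874709943 97.905688582383 min x -64.52483927627114
lip x [-74.2 -70.5 -48.7] 2373
stripe on lip y -99.72094534258842 179
```

The band lines up with the stripe (y −100.05 against −99.7), and the can clears the lip by about 2.5 mm. Now I'll lower it.

```bash

python3 -m crank '{"delta_pos":[[-0.01,0,0.04],[-0.01,0,0.08],[-0.01,0,0.12],[-0.01,0,0.16],[-0.01,0,0.19],[-0.01,0,0.22],[-0.01,0,0.24],[-0.01,0,0.26],[-0.01,0,0.27],[-0.01,0,0.27]],"roll":[0,0,0,0,0,0,0,0,0,0],"claw":[1,1,1,1,1,1,1,1,1,1]}' 80
python3 -m crank '{"delta_pos":[[0,0,0.005],[0,0,0.01],[0,0,0.015],[0,0,0.018],[0,0,0.02],[0,0,0.02],[0,0,0.02],[0,0,0.02],[0,0,0.02],[0,0,0.02]],"roll":[0,0,0,0,0,0,0,0,0,0],"claw":[1,1,1,1,1,1,1,1,1,1]}' 80
```

```text
clock: 21.7
position: [445.0, -191.2, 77.3]
tool_rot: [-180.0, -0.0, 101.1]
force: [0.6, 0.1, -2.5]
opening: 14.2
gripper_force: 79.1
clock: 22.7
position: [445.0, -191.2, 75.8]
tool_rot: [-180.0, -0.0, 101.1]
force: [-0.2, 0.0, -2.6]
opening: 14.2
gripper_force: 79.1
```

```bash

python3 -m crank '{"delta_pos":[[0,0,0.005],[0,0,0.01],[0,0,0.01],[0,0,0.015],[0,0,0.015],[0,0,0.02],[0,0,0.02],[0,0,0.02],[0,0,0.02],[0,0,0.02]],"roll":[0,0,0,0,0,0,0,0,0,0],"claw":[1,1,1,1,1,1,1,1,1,1]}' 80
python3 - <<'E'
from cell import bot
from tilt import *
f=bot.grab_frame("wrist"); tilt(f,(448,-206),(38,104),101.2,115)
E
```

```text
clock: 23.7
position: [445.5, -191.5, 75.8]
tool_rot: [180.0, 0.0, 101.1]
force: [-4.4, 2.9, 9.9]
opening: 14.0
gripper_force: 82.5
band 1471 z 38.001567286405134 102.26077639081547 tilt out/lat deg [-4.  -0.6] band xy mid [ 443.9 -183.5   72.6]
top 741 z 115.63441599712094 slope out/lat deg [-0.2  0.4]
```

It has touched the board, with a force of about 10 N upward. I'll release with a gentle opening, then rise.

```bash

python3 -m crank '{"delta_pos":[[0,0,-0.01],[0,0,-0.01],[0,0,-0.01],[0,0,-0.01],[0,0,-0.01],[0,0,-0.01],[0,0,-0.01],[0,0,-0.01],[0,0,-0.01],[0,0,-0.01]],"roll":[0,0,0,0,0,0,0,0,0,0],"claw":[0.6,0.5,0.4,0.3,0.2,0.1,0.1,0.1,0.1,0.1]}' 40
python3 -m crank '{"delta_pos":[[0,0,-0.05],[0,0,-0.1],[0,0,-0.2],[0,0,-0.3],[0,0,-0.4],[0.1,0,-0.4],[0.2,0,-0.4],[0.3,0,-0.4],[0.4,0,-0.4],[0.5,0,-0.4]],"roll":[0,0,0,0,0,0,0,0,0,0],"claw":[0.1,0.1,0.1,0.1,0.1,0.1,0.1,0.1,0.1,0.1]}'
python3 - <<'E'
from cell import bot
from tilt import *
f=bot.grab_frame("wrist"); np.savez('pics/w8.npz',**f); cap(f,(448,-206),128); tilt(f,(448,-206),(42,104),101.2,115)
cv2.imwrite('pics/w8.png',f['color'][:,:,::-1])
P=cloud(f); h=cv2.cvtColor(f['color'],cv2.COLOR_RGB2HSV); o=cv2.inRange(h,(4,130,40),(18,255,255))>0
a=np.radians(11.2); fd=np.array([-np.sin(a),np.cos(a)]); ro=np.array([np.cos(a),np.sin(a)])
d=P[...,:2]-[450.5,-220.3]; x=-(d@fd)-25; y=d@ro-100
b=o&(P[...,2]>50)&(P[...,2]<105)&(abs(y+100)<20)&(x<-30); print('band x,y',x[b].mean(),y[b].mean())
s=o&(P[...,2]<33)&(P[...,2]>5)&(abs(y+100)<30)&(x<-60); print('stripe on lip y',y[s].mean(),s.sum())
E
```

```text
clock: 24.75
position: [445.0, -191.2, 75.0]
tool_rot: [180.0, -0.0, 101.1]
force: [-1.0, 0.5, 0.6]
opening: 38.2
gripper_force: 0.0
clock: 25.75
position: [437.0, -150.9, 106.6]
tool_rot: [-180.0, -0.0, 101.1]
force: [0.4, -0.8, 0.6]
opening: 38.3
gripper_force: 0.0
cap [ 446.2 -192.5] [ 446.1 -192.5] 9.8 557 axis ell [ 449.5 -206.6] [25.4 26.5] enc [ 449.7 -206.5] 26.6 2991
  off 14.5 dir 103.1
  off 14.4 dir 103.8
band 1063 z 42.04408124974191 100.85582366656826 tilt out/lat deg [0.2 0. ] band xy mid [ 444.4 -184.3   74.1]
top 1628 z 115.68816485116893 slope out/lat deg [-0.4 -0.1]
band x,y -61.58262969832386 -99.0250896998073
stripe on lip y -100.16511403422439 245
```

View pics/w8.png

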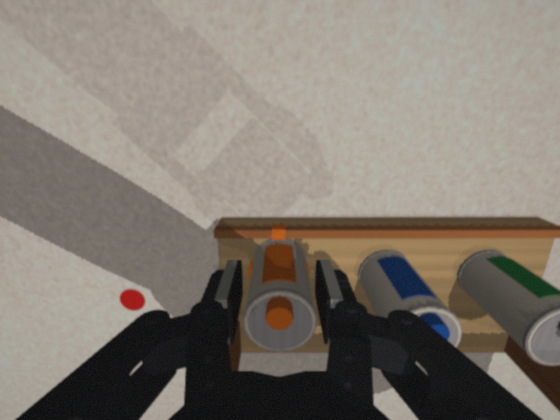

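The can stands upright about 14 mm in front of the disc centre and squarely turned. The stripe is at (279,232), the band at (279,262) and the cap at (279,313). Before pushing I'll check the body height relative to the tips.

```bash
python3 - <<'E'
from tilt import *
f=dict(np.load('pics/w8.npz')); P=cloud(f)
tx=np.array([np.cos(np.radians(101.1)),np.sin(np.radians(101.1))]); ty=np.array([tx[1],-tx[0]])
for u,v in((280,375),(280,385),(280,400),(280,415),(240,380),(320,380),(228,265),(228,300),(228,340),(205,340),(180,340)):
    p=P[v,u]; d=p[:2]-[437,-150.9]; print((u,v),'toolx',round(d@tx,1),'tooly',round(d@ty,1),'z above rep',round(p[2]-106.6,1))
E
```

```text
(280, 375) toolx -229.2 tooly 2.6 z above rep -106.7
(280, 385) toolx 10.3 tooly 1.1 z above rep 118.1
(280, 400) toolx 11.6 tooly 1.1 z above rep 123.8
(280, 415) toolx 10.6 tooly 1.1 z above rep 127.1
(240, 380) toolx 10.3 tooly -10.2 z above rep 116.5
(320, 380) toolx 9.3 tooly 12.6 z above rep 115.6
(228, 265) toolx 10.3 tooly -24.0 z above rep 50.1
(228, 300) toolx 10.5 tooly -19.5 z above rep 79.0
(228, 340) toolx -8.8 tooly -20.4 z above rep 79.6
(205, 340) toolx 17.2 tooly -21.4 z above rep 108.5
(180, 340) toolx 4.2 tooly -34.7 z above rep 94.0
```

The body's underside is at reported z + 117. With the reported z at 18, the tips are at about 63 mm, above the 37 mm lip, and the body clears the 128 mm cap. I'll stand in front with the fingers about 20 mm apart as a cradle, then push slowly.

```bash

python3 -m crank '{"delta_pos":[[-0.01,0,0],[-0.02,0,0],[-0.04,0,0.1],[-0.06,0.005,0.2],[-0.06,0.005,0.3],[-0.06,0.005,0.4],[-0.06,0.005,0.5],[-0.06,0.005,0.6],[-0.06,0.005,0.7],[-0.06,0.005,0.8]],"roll":[0,0,0,0,0,0,0,0,0,0],"claw":[0.3,0.53,0.53,0.53,0.53,0.53,0.53,0.53,0.53,0.53]}' 40
python3 go.py 438.6 -156.4 18 101.2
```

```text
clock: 26.8
position: [438.7, -156.6, 42.3]
tool_rot: [-180.0, -0.0, 101.1]
force: [0.0, -0.3, 0.5]
opening: 19.9
gripper_force: 0.0
t 26.8 pos [ 438.7 -156.6   42.3] rot [-180.    -0.   101.1] j6 -44.7 shift [ 0.002 -0.     0.304] roll -0.002
```

```bash

python3 -m crank '{"delta_pos":[[0,0,0.1],[0,0,0.2],[0,0,0.3],[0,0,0.3],[-0.03,0,0.3],[-0.06,0,0.3],[-0.09,0,0.3],[-0.12,0,0.3],[-0.15,0,0.3],[-0.18,0,0.3]],"roll":[0,0,0,0,0,0,0,0,0,0],"claw":[0.53,0.53,0.53,0.53,0.53,0.53,0.53,0.53,0.53,0.53]}' 40
python3 -m crank '{"delta_pos":[[-0.01,0,0],[-0.02,0,0],[-0.03,0,0],[-0.04,0,0],[-0.05,0,0],[-0.06,0,0],[-0.07,0,0],[-0.08,0,0],[-0.09,0,0],[-0.1,0,0]],"roll":[0,0,0,0,0,0,0,0,0,0],"claw":[0.53,0.53,0.53,0.53,0.53,0.53,0.53,0.53,0.53,0.53]}' 40
python3 go.py 443.9 -187 18 101.2
cat > rk.py <<'E'
from tilt import *
a=np.radians(11.2); fd=np.array([-np.sin(a),np.cos(a)]); ro=np.array([np.cos(a),np.sin(a)])
def rk(p): d=np.asarray(p)[...,:2]-[450.5,-220.3]; return np.stack([-(d@fd)-25,d@ro-100],-1)
def rep(f):
    P=cloud(f); h=cv2.cvtColor(f['color'],cv2.COLOR_RGB2HSV); o=cv2.inRange(h,(4,130,40),(18,255,255))>0; X=rk(P); x,y=X[...,0],X[...,1]; z=P[...,2]
    n=(abs(y+100)<22)
    for nm,m in(('cap',o&n&(abs(z-128)<4)&(x>-70)),('band',o&n&(z>45)&(z<108)&(x<-25)&(x>-75)),('stripe',o&n&(z<32)&(z>5)&(x<-66)&(x>-82)),('top',(abs(y+100)<30)&(x>-72)&(x<5)&(abs(z-115)<4))):
        print(nm,m.sum(),x[m].mean().round(1),y[m].mean().round(1),z[m].mean().round(1),'xr',np.percentile(x[m],[1,99]).round(1),'yr',np.percentile(y[m],[1,99]).round(1)) if m.any() else print(nm,0)
E
python3 - <<'E'
from cell import bot
from rk import *
s=bot.state(); print('tool rack',rk(s['position']))
for c in('wrist','top'): print(c); rep(bot.grab_frame(c))
E
```

```text
clock: 27.8
position: [441.5, -171.0, 19.1]
tool_rot: [180.0, 0.0, 101.1]
force: [0.2, -0.2, -0.0]
opening: 20.0
gripper_force: 0.0
clock: 28.8
position: [443.0, -178.6, 19.0]
tool_rot: [-180.0, -0.0, 101.1]
force: [-0.2, 0.4, -0.3]
opening: 20.3
gripper_force: 0.4
t 28.8 pos [ 443.  -178.6   19. ] rot [-180.    -0.   101.1] j6 -46.7 shift [-0.105 -0.009  0.012] roll -0.002
tool rack [-67.4 -99.3]
wrist
cap 0
band 3132 -58.1 -98.7 78.6 xr [-59.6 -55.8] yr [-109.8  -88. ]
stripe 326 -74.5 -99.8 28.4 xr [-75.6 -73.7] yr [-121.4  -78.5]
top 844 -62.5 -108.0 113.6 xr [-71.9 -56.2] yr [-129.9  -70.1]
top
cap 43 273.1 -99.9 127.0 xr [262.1 298.5] yr [-121.5  -81.2]
band 0
stripe 0
top 0
```

Contact is made and the can slides upright, about 3.5 mm so far. I'll continue.

```bash

python3 -m crank '{"delta_pos":[[-0.007,0,0],[-0.014,0,0],[-0.02,0,0],[-0.027,0,0],[-0.034,0,0],[-0.04,0,0],[-0.047,0,0],[-0.054,0,0],[-0.06,0,0],[-0.065,0,0]],"roll":[0,0,0,0,0,0,0,0,0,0],"claw":[0.53,0.53,0.53,0.53,0.53,0.53,0.53,0.53,0.53,0.53]}' 40
python3 - <<'E'
from cell import bot
from rk import *
s=bot.state(); print('tool rack',rk(s['position'])); f=bot.grab_frame('wrist'); rep(f); tilt(f,(450,-210),(45,104),101.2)
E
python3 -m crank '{"delta_pos":[[-0.007,0,0],[-0.014,0,0],[-0.02,0,0],[-0.027,0,0],[-0.034,0,0],[-0.036,0,0],[-0.038,0,0],[-0.04,0,0],[-0.04,0,0],[-0.04,0,0]],"roll":[0,0,0,0,0,0,0,0,0,0],"claw":[0.53,0.53,0.53,0.53,0.53,0.53,0.53,0.53,0.53,0.53]}' 40
python3 - <<'E'
from cell import bot
from rk import *
s=bot.state(); print('tool rack',rk(s['position'])); f=bot.grab_frame('wrist'); rep(f); tilt(f,(450,-215),(45,104),101.2)
E
```

```text
clock: 29.9
position: [444.0, -183.7, 19.0]
tool_rot: [180.0, 0.0, 101.1]
force: [0.2, 1.0, 0.8]
opening: 20.1
gripper_force: 0.4
tool rack [-62.1 -99.3]
cap 0
band 3152 -52.9 -98.7 78.5 xr [-54.4 -50.6] yr [-109.8  -88. ]
stripe 315 -74.5 -99.8 28.4 xr [-75.7 -73.7] yr [-121.5  -78.4]
top 1171 -60.6 -108.8 113.5 xr [-71.4 -51. ] yr [-129.9  -70.1]
band 3147 z 45.01074999365389 101.94969746893943 tilt out/lat deg [-0.6  0.2] band xy mid [ 446.4 -192.7   78.5]
clock: 30.95
position: [444.6, -186.8, 19.0]
tool_rot: [-180.0, 0.0, 101.1]
force: [-0.2, 1.7, 0.0]
opening: 19.6
gripper_force: 0.3
tool rack [-59.  -99.3]
cap 0
band 3158 -49.8 -98.7 78.5 xr [-51.4 -47.4] yr [-109.7  -88.1]
stripe 303 -74.5 -99.9 28.2 xr [-75.6 -73.6] yr [-121.3  -78.7]
top 2254 -63.9 -104.3 114.1 xr [-71.7 -48. ] yr [-129.9  -70.2]
band 3154 z 45.05286930503553 103.83852155848804 tilt out/lat deg [-0.7  0.2] band xy mid [ 447.  -195.8   78.5]
```

```bash

python3 -m crank '{"delta_pos":[[-0.005,0,0],[-0.01,0,0],[-0.015,0,0],[-0.02,0,0],[-0.02,0,0],[-0.02,0,0],[0.01,0,0],[0.05,0,0],[0.12,0,0],[0.2,0,0]],"roll":[0,0,0,0,0,0,0,0,0,0],"claw":[0.53,0.53,0.53,0.53,0.53,0.53,0.53,0.53,0.53,0.53]}' 40
python3 -m crank '{"delta_pos":[[0.1,0,0],[0.2,0,0],[0.3,0,-0.1],[0.4,0,-0.2],[0.5,0,-0.4],[0.6,0,-0.6],[0.6,0,-0.8],[0.6,0,-0.9],[0.6,0,-1],[0.6,0,-1]],"roll":[0,0,0,0,0,0,0,0,0,0],"claw":[0.53,0.53,0.53,0.53,0.53,0.53,0.53,0.53,0.53,0.53]}' 40
python3 - <<'E'
from cell import bot
from rk import *
fs={c:bot.grab_frame(c) for c in('wrist','scene','top')}
for c in fs: 
    print(c); f=fs[c]; np.savez(f'pics/{c}9.npz',**f); rep(f)
    try: cap(f,(450.5,-220),128)
    except Exception as e: print(e)
    tilt(f,(450.5,-220),(45,104),101.2,115)
cv2.imwrite('pics/f9.png',np.hstack([cv2.resize(fs['scene']['color'][140:260,160:280],(400,400)),cv2.resize(fs['wrist']['color'][100:400,80:380],(400,400))])[:,:,::-1])
E
```

```text
clock: 32.0
position: [441.4, -170.8, 19.0]
tool_rot: [180.0, 0.0, 101.0]
force: [0.7, 0.1, -0.8]
opening: 20.3
gripper_force: 0.0
clock: 33.0
position: [433.0, -124.4, 100.1]
tool_rot: [179.9, 0.1, 101.1]
force: [0.1, -0.3, 0.5]
opening: 20.1
gripper_force: 0.0
wrist
cap 288 -42.9 -98.7 127.3 xr [-46.4 -38.7] yr [-106.9  -91.1]
band 1284 -48.2 -99.2 75.8 xr [-49.9 -45.5] yr [-111.1  -87.3]
stripe 159 -74.4 -99.6 27.8 xr [-75.5 -73.4] yr [-121.  -79.]
top 1065 -40.5 -97.8 115.1 xr [-49.3 -27.9] yr [-118.   -77.9]
cap [ 448.1 -201.3] [ 448.2 -202.3] 8.5 317 axis ell [ 449.8 -207.2] [14.7 23. ] enc [ 450.7 -210.7] 21.6 1130
  off 6.2 dir 106.9
  off 9.7 dir 105.7
band 1284 z 45.01293491435641 101.20563193878098 tilt out/lat deg [0.2 0. ] band xy mid [ 446.8 -197.4   75.8]
top 439 z 115.79883039905123 slope out/lat deg [-0.7 -0.2]
scene
cap 90 226.1 -95.0 127.7 xr [-42.1 326.6] yr [-120.9  -79.2]
band 25 -47.1 -95.9 71.6 xr [-48.4 -45.1] yr [-108.3  -87.1]
stripe 9 -71.8 -101.2 26.4 xr [-74.  -67.9] yr [-114.   -88.8]
top 148 -21.1 -95.7 114.7 xr [-46.4   1.9] yr [-124.4  -73.4]
cap [ 4
[... 182 characters left out ...]
7191647 tilt out/lat deg [-1.1 -8.4] band xy mid [ 450.2 -197.9   71.6]
top 77 z 115.12234638991414 slope out/lat deg [ 0.8 -0.1]
top
cap 62 218.2 -99.1 127.3 xr [-40.1 297.6] yr [-121.3  -81.4]
band 0
stripe 0
top 164 -18.6 -91.6 114.9 xr [-44.    0.2] yr [-113.5  -74.2]
cap [ 452.5 -209. ] [ 452.7 -209.3] 5.8 11 axis ell [ 458.4 -223.3] [17.4 26. ] enc [ 455.2 -222. ] 25.1 172
  off 15.4 dir 112.7
  off 13.2 dir 101.9Traceback (most recent call last):
  File "<stdin>", line 8, in <module>
  File "tilt.py", line 6, in tilt
    kr=np.polyfit(q[:,2],q[:,:2]@d,1); kt=np.polyfit(q[:,2],q[:,:2]@t,1)
    raise TypeError("expected non-empty vector for x")
TypeError: expected non-empty vector for x
```

My ten pictures are used up, so I'll check numerically. The visible disc edges either side of the can, in the same wrist view, give the lateral fit.

```bash
python3 - <<'E'
from rk import *
for n in('top0','scene0','w8','wrist9','scene9'):
    f=dict(np.load(f'pics/{n}.npz')); P=cloud(f); h=cv2.cvtColor(f['color'],cv2.COLOR_RGB2HSV); o=cv2.inRange(h,(4,130,40),(18,255,255))>0
    v,u=np.nonzero(o&(abs(P[...,2]-25)<5)); 
    q=np.array([onz(f,a,b,25) for a,b in zip(u,v)]); X=rk(q); k=(X[:,0]>-62)&(X[:,0]<12)&(abs(X[:,1]+100)<40); X=X[k]
    r=X[X[:,0]>-50]
    if len(r)<5: print(n,len(r)); continue
    print(n,len(r),'disc x',np.percentile(r[:,0],[1,99]),'y',np.percentile(r[:,1],[1,99]),'mid y',np.percentile(r[:,1],[1,99]).mean())
    st=o&(P[...,2]<33)&(P[...,2]>5); Y=rk(P[st]); t=Y[(Y[:,0]<-66)&(Y[:,0]>-80)&(abs(Y[:,1]+100)<9)]; print('   stripe y',t[:,1].mean() if len(t) else 0,len(t))
f=dict(np.load('pics/wrist9.npz')); P=cloud(f); X=rk(P)
# can silhouette: white/any surface near 60<z<100
h=cv2.cvtColor(f['color'],cv2.COLOR_RGB2HSV); o=cv2.inRange(h,(4,130,40),(18,255,255))>0
m=(P[...,2]>50)&(P[...,2]<100)&(abs(X[...,1]+100)<32)&(X[...,0]>-60)&(X[...,0]<5)
q=X[m]; A=np.c_[2*q,np.ones(len(q))]; s=np.linalg.lstsq(A,(q**2).sum(1),rcond=None)[0]; print('circle fit axis',s[:2],'r',np.sqrt(s[2]+s[0]**2+s[1]**2),len(q))
b=X[m&o].mean(0); d=b-s[:2]; print('band dir err deg',np.degrees(np.arctan2(d[1],-d[0])))
E
```

```text
top0 354 disc x [-49.2   5.3] y [-129.5  -70.1] mid y -99.79042263428684
   stripe y -100.62123763656871 4
scene0 240 disc x [-49.2   9.5] y [-135.3  -70.3] mid y -102.77057073314266
   stripe y -95.55027718677881 5
w8 96 disc x [-39.6 -17.3] y [-129.3  -69.1] mid y -99.20769630892147
   stripe y -99.7913350996351 85
wrist9 115 disc x [-49.  -42.2] y [-115.7  -79.7] mid y -97.68934640467936
   stripe y -99.7648581356094 91
scene9 39 disc x [-49.3  11. ] y [-136.5  -69.5] mid y -102.97463707312505
   stripe y -97.42301873874983 6
circle fit axis [-27.  -98.3] r 22.276017974497258 1685
band dir err deg -2.4186521928766074
```

```bash

python3 -m crank '{"delta_pos":[[0.1,0,-0.1],[0.2,0,-0.2],[0.3,0,-0.3],[0.4,0,-0.4],[0.5,0,-0.5],[0.6,0,-0.6],[0.7,0,-0.7],[0.8,0,-0.8],[0.9,0,-0.8],[1,0,-0.8]],"roll":[0,0,0,0,0,0,0,0,0,0],"claw":[0,0,0,0,0,0,0,0,0,0]}'
python3 -m crank '{"delta_pos":[[0.1,0,-0.1],[0.2,0,-0.2],[0.3,0,-0.2],[0.4,0,-0.2],[0.5,0,-0.2],[0.6,0,-0.2],[0.7,0,-0.2],[0.8,0,-0.2],[0.9,0,-0.2],[1,0,-0.2]],"roll":[0,0,0,0,0,0,0,0,0,0],"claw":[0,0,0,0,0,0,0,0,0,0]}'
python3 - <<'E'
from cell import bot
from rk import *
o0=dict(np.load('pics/top0.npz')); print('blue/green before',rk(canaxis(o0,(549,-187),115)[0]),rk(canaxis(o0,(646,-168),115)[0]))
for c in('wrist','scene','top'):
    f=bot.grab_frame(c); np.savez(f'pics/{c}10.npz',**f)
    for nm,n in(('can',(451,-212)),('blue',(549,-187)),('green',(646,-168))):
        try: r=canaxis(f,n,115); print(c,nm,'enc',rk(r[0]),r[1:3],'mean',rk(r[3]))
        except Exception as e: print(c,nm,'none')
    P=cloud(f);h=cv2.cvtColor(f['color'],cv2.COLOR_RGB2HSV); o=cv2.inRange(h,(4,130,40),(18,255,255))>0; X=rk(P)
    m=o&(abs(P[...,2]-128)<5)&(abs(X[...,1]+100)<25)&(X[...,0]>-60)&(X[...,0]<-15)
    if m.any():
        v,u=np.nonzero(m); print('  cap',rk(onz(f,u.mean(),v.mean(),128)),m.sum())
    m=o&(abs(P[...,2]-25)<5); v,u=np.nonzero(m); q=rk(np.array([onz(f,a,b,25) for a,b in zip(u,v)])); q=q[(q[:,0]>-50)&(q[:,0]<10)&(abs(q[:,1]+100)<40)]
    if len(q)>3: print('  disc y',np.percentile(q[:,1],[1,99]),'x',np.percentile(q[:,0],[1,99]),len(q))
E
```

```text
clock: 34.15
position: [416.9, -44.9, 163.1]
tool_rot: [180.0, 0.0, 101.1]
force: [0.8, 0.2, -1.0]
opening: 42.8
gripper_force: 0.0
clock: 35.15
position: [401.5, 33.7, 179.0]
tool_rot: [180.0, -0.0, 101.1]
force: [-0.3, -0.4, 0.0]
opening: 42.7
gripper_force: 0.0
blue/green before [-24.3   4.3] [-24.3 102.2]
wrist can enc [-328.6 -499.1] (0.0, 0) mean [nan nan]
wrist blue enc [-41.9  19.3] (9.733280181884766, 45) mean [-43.3  19.7]
wrist green enc [-328.6 -499.1] (0.0, 0) mean [nan nan]
  disc y [-128.9  -69.4] x [-49.9 -10.6] 240
scene can enc [-21.8 -99.6] (27.690658569335938, 157) mean [-21.3 -95.8]
scene blue enc [-22.6   2.9] (27.71626091003418, 181) mean [-22.4   6.4]
scene green enc [-22.6 100.6] (26.67215347290039, 196) mean [-21.8 103.3]
  cap [-37.6 -97.2] 22
  disc y [-138.4  -68.8] x [-49.8   8.1] 47
top can enc [-24.  -98.1] (25.786842346191406, 253) mean [-22.3 -98.3]
top blue enc [-24.1   4.3] (25.812053680419922, 243) mean [-23.2   4. ]
top green enc [-24.3 101.6] (25.459835052490234, 245) mean [-22.9 100.8]
  cap [-38.  -98.6] 25
  disc y [-129.7  -69.3] x [-49.6 -15.3] 59m.py:9: RuntimeWarning: Mean of empty slice.
  q=P[m][:,:2].astype(np.float32); (c,r)=cv2.minEnclosingCircle(q); return np.array(c),r,len(q),q.mean(0)
  ret = um.true_divide(
```

The top view puts the can about 1.5 mm from the disc centre. Its cap points within about 2° of the front, and the neighbours haven't moved.

```bash
python3 -c "
from cell import bot
print(bot.sign_off())"
```

```text
the job is handed in; nothing more can be done
None
```

The can with the orange cap stands upright on the orange disc, about 1.5 mm off centre with its cap and band within about 2° of the front; the blue and green cans did not move (the other objects were not re-measured), and I handed the job in at about 35 s.

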